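# Tap a bearing cup square into its housing

### The job

Set the steel bearing cup, shank down, into the mouth of the housing's bore and let go of it. Then, with the closed fingertips, push or tap it down a little at a time on opposite sides of its rim, never harder than 25 N on the way in (45 N once it bottoms out) and never letting it cock more than about 8 degrees, until its shoulder sits flat on the housing all round. Leave the wrench, the bowl and the jar alone.

Things in the scene. Friction and masses are not known exactly. Their poses are not given: they have to be found in the camera images.
- cup: Plain steel bearing cup standing on its shank, loose on a felt 3 thick. Below: a solid shank, diameter 48, height 16. Above it: a wider rim, diameter 58, height 10 (total height 26). The top is open: a round recess 40 in diameter and 7 deep, so the top of the rim is a flat ring 9 wide. Origin: centre of the shank's underside; z points up through the rim. Mass about 0.2 kg.
- cup_shoulder (a point): Centre of the shoulder, the underside of the cup's wide rim, 16 above the cup's origin; the rim's top is 10 above this point. Past the balls, pushing the whole cup down at once takes about 28 N (26 to 31), but a push at one place of the rim only 12 to 18 N: that side sinks and the cup tips about a line near the opposite side, which rises a little; it stays as left.
- housing: Grey painted cast bearing housing fixed on the felt: square foot 116 x 116 x 12, on it a square block 88 x 88 whose flat top face is 52 above the underside. In the top face, in the middle, a blind bore of diameter 51, 28 deep, with a 1.5 chamfer. Origin: centre of the underside, z up.
- bore_mouth (a point): Centre of the bore at the level of the housing's top face. Sixteen sprung steel balls look 2 mm out of the bore's wall, evenly spaced, 8 below the face. A cup set in the mouth stands on them, its shank about 6 deep (shoulder 10 above the face); a square push of 6 to 10 N makes it bite. Home: the shoulder lies on the face and the push meets a hard stop.
- wrench: Steel spanner lying on the felt, a bystander.
- bowl: Glass bowl, 100 in diameter, 45 high, a bystander.
- jar: Amber jar with a steel cap, 60 in diameter, 70 high, a bystander.
There are look-alikes about, which are no part of the job. There is more than one size of the cup; the job needs the larger. What is shaped like the housing but red is not meant.

How it is judged:
By the outcome, as a careful person would: the job done as asked, in the order asked, and still so for the second after the job is handed in, with the robot touching nothing.
It also fails if it takes over 72 s, if anything falls off the work surface, if the arm or the gripper's body presses on something with over 40 N, if the wrist force passes 120 N, or if a joint passes its speed limit or range.

### The arm

A 6-joint arm with a two-finger parallel gripper is mounted at the origin on the work surface. World frame = base frame: x ahead of the robot, y to its left, z up, the work surface at z = 0. Lengths are in m, angles in rad, forces in N, time in s.
With the tool pointing down it reaches from about 0.275 to 0.825 m from the base axis. Payload 4.9 kg.
Tool frame: the origin (TCP) lies on the centre line of the jaws, within the pads' length; the fingertips stand 22 mm ahead of it and the grasp point (between the pads) lies 3 mm ahead of it; z points along the fingers, y is the direction in which the jaws open and shut (so a half turn about z gives the same grasp; the last joint's range is limited). The gripper opens to 85 mm and grips with 20 to 120 N. Pads are 22 mm wide; open, the fingers measure 114 mm over their backs; the gripper's body (76 mm by 85 mm) begins 54 mm behind the grasp point. The pads swing forward as they close: fully open they stand 13 mm farther back than shut.
Start: joints at [1.134, 0.326, -0.193, 1.052, 0, 1.437], TCP at [0.164, 0.525, 0.214] pointing down, gripper open.
Joint ranges: [-2.65, 2.65], [-0.97, 1.79], [-1.3, 1.35], [-1.93, 2.1], [-1.47, 1.37], [-3.14, 3.14]. Speed limits (rad/s): [2.57, 2.57, 3.14, 3.14, 3.14, 3.14].

### API

Orientations are given as a 3x3 rotation matrix whose columns are the frame's x, y, z axes.
In Python, from cell import arm, cams, workorder gives the robot as it stands. The module is installed in compiled form; this text tells all that it offers.
- The arm moves only by the tool send_rows, never from a script. Its argument "plan" is a list that holds one entry, the list of rows, each a list of 6 numbers: the shift along the tool's x, y, z in cm, then the turn, a rotation vector about the tool's x, y, z in rad. In form: [[[tx, ty, tz, wx, wy, wz], ...]]. A call has 1 to 20 rows; each row shifts and turns the pose as measured when the row begins, along the tool's axes as they then stand; what a row does not reach is not made up. A row lasts 1/12 s, in which the tool goes at most 41.7 mm and 7.16 degrees, less where a joint would pass 70% of its speed; a pose out of reach is approached as far as the arm can. A call is refused whole if a number of a shift passes 4.17 or a number of a turn 0.125, either way. A call with a gripper value outside its range is refused whole. "fingers" is the finger opening in cm, from 0 to 8.54, set as the call begins (left out, the last holds). The fingers move at their own pace and stop on an object; "newtons" is the grip in N (left out, the last holds). Time passes only in rows, so rows that do not move let the fingers close. It gives the time, the measured TCP pose, the force and the opening at its end, in the units of the state.
- arm.get_state(): the state, without advancing time (a new reading comes with each control period).
- cams.capture(name): name is "side" or "top"; returns a dict with "img" (400x640x3 uint8, red, green, blue), "range_z" (400x640 float32, m along the optical axis (not along the pixel's ray), 0 where there is no reading), "K" (3x3 intrinsics, pixels), "T" (4x4, takes a point from camera to world coordinates). Camera axes: x right, y down, z forward; pixel columns grow to the right and rows downward; lengths in m; the calibration is good to about 2 mm. A picture is of the moment at which its call begins.
- workorder.close_job(): hands the job in, once; it reports no verdict.
The state is a dict: "clock": time; "joint_positions": joint angles; "qvel": joint speeds; "joint_efforts": joint torques, N m; "eef_pos": TCP position; "eef_rot": TCP orientation; "wrist_force": force on the tool from outside, world axes, zero at the start; "torque": the same for the moment, N m; "opening": finger opening in m.
Only numpy, scipy, OpenCV 4.12 (cv2) and the standard library are available. Lean on these libraries where they do the work, as an engineer would, in place of code of your own. Each camera call takes 0.05 s, during which the arm holds its last target. There are 200 camera calls.

## Working session

There is one attempt and no reset: what is moved stays moved. The work goes in short steps, Python scripts to look and compute and a tool call to move; the robot and the scene stay as the last step left them, time stands still between calls to the robot, and variables do not carry over. Pictures are saved under pics/ and viewed, about 8 in all and at most 12, crops included, and the job is handed in when it is done.

Besides the shell and the picture viewer there is one more tool, called as name(argument=value, ...) on one line, values as JSON. send_rows: Moves the arm, as the interface text tells. Its arguments: {"type":"object","properties":{"plan":{"type":"array","items":{"type":"array","items":{"type":"array","items":{"type":"number"}}}},"fingers":{"type":"number"},"newtons":{"type":"number"}},"required":["plan"]}

```bash
mkdir -p pics; cat > h.py <<'E'
import numpy as np, cv2
from cell import arm, cams, workorder
def cap(n):
    c=cams.capture(n); z=c["range_z"]; K=c["K"]; T=c["T"]
    v,u=np.mgrid[:400,:640]
    P=np.stack([(u-K[0,2])/K[0,0]*z,(v-K[1,2])/K[1,1]*z,z],-1)
    W=P@T[:3,:3].T+T[:3,3]; W[z==0]=np.nan
    return c,W
def save(name,img,s=1,box=None):
    if box: img=img[box[1]:box[3],box[0]:box[2]]
    cv2.imwrite("pics/"+name,cv2.resize(img,None,fx=s,fy=s,interpolation=cv2.INTER_CUBIC)[:,:,::-1])
E
python3 - <<'E'
from h import *
a,W=cap("top"); b,V=cap("side")
save("top1.png",a["img"],1.25); save("side1.png",b["img"],1.25)
print(a["T"].round(3),b["T"].round(3),a["K"],b["K"])
print(arm.get_state())
E
```

```text
[[-0.01  -0.994  0.112  0.499]
 [-1.     0.012  0.013 -0.013]
 [-0.014 -0.112 -0.994  1.197]
 [ 0.     0.     0.     1.   ]] [[ 0.759 -0.393  0.519  0.087]
 [-0.651 -0.479  0.589 -0.623]
 [ 0.017 -0.785 -0.62   0.718]
 [ 0.     0.     0.     1.   ]] [[427.64679354   0.         326.59746716]
 [  0.         427.64679354 201.96758658]
 [  0.           0.           1.        ]] [[431.38191777   0.         318.83247557]
 [  0.         431.38191777 194.11391083]
 [  0.           0.           1.        ]]
{'clock': 0.1, 'joint_positions': array([ 1.13374713e+00,  3.26842431e-01, -1.93488897e-01,  1.05202131e+00,
       -1.77329219e-05,  1.43659312e+00]), 'qvel': array([ 0.00077214, -0.00124619,  0.00303379,  0.00115155, -0.00085547,
        0.00123307]), 'joint_efforts': array([ 2.06496588e-03, -4.44238722e+01,  2.63038659e+01,  7.91408296e-03,
        2.17203211e-05,  7.00188366e-06]), 'eef_pos': array([0.16378862, 0.52446112, 0.21309315]), 'eef_rot': array([[-9.54491516e-01,  2.98237378e-01, -6.42669170e-04],
       [ 2.98238010e-01,  9.54490482e-01, -1.41752817e-03],
       [ 1.90661720e-04, -1.54468699e-03, -9.99998789e-01]]), 'wrist_force': array([ 0.49168768,  0.01642957, -0.35716581]), 'torque': array([-0.00200591, -0.00044265, -0.01934294]), 'opening': 0.08511499989044577}
```

View pics/top1.png

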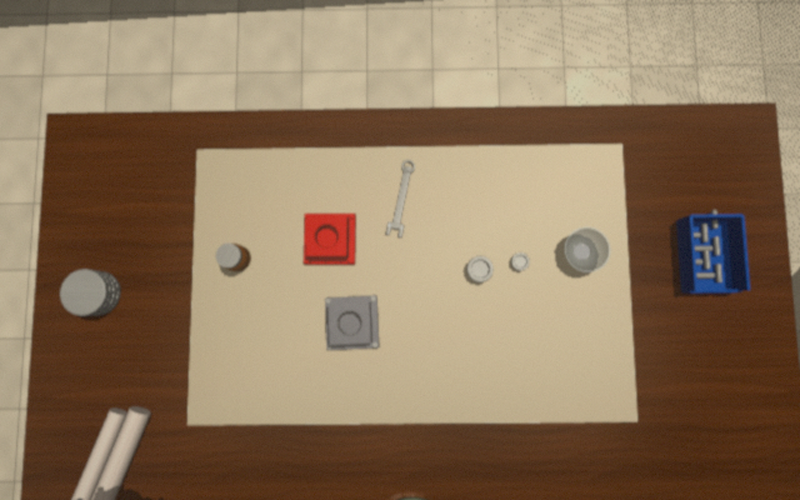

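View pics/side1.png

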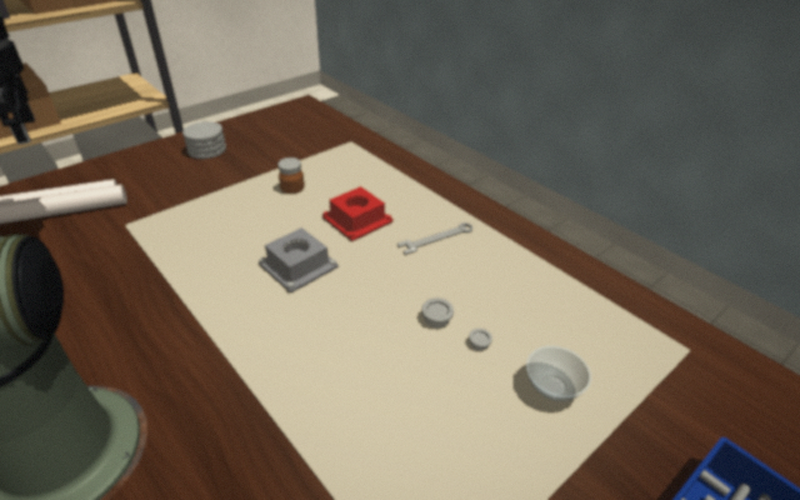

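In the top view (800 px picture), the candidates are a cup at (479,269), a smaller cup at (519,262), a grey housing at (349,322) and a red one at (327,238). The larger cup and the grey housing fit the description. I'll measure them and confirm in a crop.

```bash
cat >> h.py <<'E'
def circ(W,c,r,zlo,zhi):
    "min enclosing / kasa fit of points in height band near c"
    m=(np.hypot(W[...,0]-c[0],W[...,1]-c[1])<r)&(W[...,2]>zlo)&(W[...,2]<zhi)
    return m
E
python3 - <<'E'
from h import *
a,W=cap("top"); b,V=cap("side")
for nm,(u,v) in dict(big=(479,269),small=(519,262),hous=(349,322),red=(327,238)).items():
    print(nm,W[round(v/1.25),round(u/1.25)].round(4))
big=W[215,383][:2]; 
for n,X in (("top",W),("side",V)):
    for c,nm in ((big,"big"),(W[210,415][:2],"small")):
        m=circ(X,c,.05 if nm=="big" else .03,.018,.05); p=X[m]
        (cx,cy),r=cv2.minEnclosingCircle(p[:,:2].astype(np.float32))
        print(n,nm,m.sum(),cx,cy,r,p.mean(0).round(4),np.percentile(p[:,2],[5,50,95]).round(4))
    h=W[258,279][:2]
    m=circ(X,h,.075,.045,.06); p=X[m]
    print(n,"hous",m.sum(),cv2.minAreaRect(p[:,:2].astype(np.float32)),np.percentile(p[:,2],[5,50,95]).round(4))
    print(" felt",np.nanmedian(X[circ(X,big,.1,-.02,.012)][:,2]))
i1=cv2.resize(a["img"][180:290,230:440],None,fx=3.8,fy=3.8,interpolation=cv2.INTER_CUBIC)
save("crop1.png",i1)
E
```

```text
big [ 0.5941 -0.1529  0.0195]
small [ 0.6074 -0.2424  0.014 ]
hous [0.4795 0.1332 0.0261]
red [0.6673 0.1813 0.0231]
top big 339 0.5955775380134583 -0.15430690348148346 0.029113130643963814 [ 0.5958 -0.1542  0.0255] [0.0197 0.0253 0.0314]
top small 88 0.6107574105262756 -0.24376893043518066 0.01990647055208683 [ 0.6115 -0.2443  0.0208] [0.0181 0.0201 0.0246]
top hous 851 ((0.4809732437133789, 0.1296035498380661), (0.08779539912939072, 0.08837980777025223), 2.290286064147949) [0.0505 0.0544 0.0579]
 felt 0.0024713949018673187
side big 425 0.5922365188598633 -0.15500712394714355 0.03117327019572258 [ 0.5919 -0.1565  0.0248] [0.0196 0.0254 0.0297]
side small 116 0.608620822429657 -0.24537667632102966 0.02043885365128517 [ 0.6083 -0.2464  0.0199] [0.0182 0.0198 0.022 ]
side hous 797 ((0.4775601625442505, 0.12752887606620789), (0.09041157364845276, 0.09240984916687012), 2.504319906234741) [0.0471 0.0537 0.0558]
 felt 0.002186164303554783
```

View pics/crop1.png

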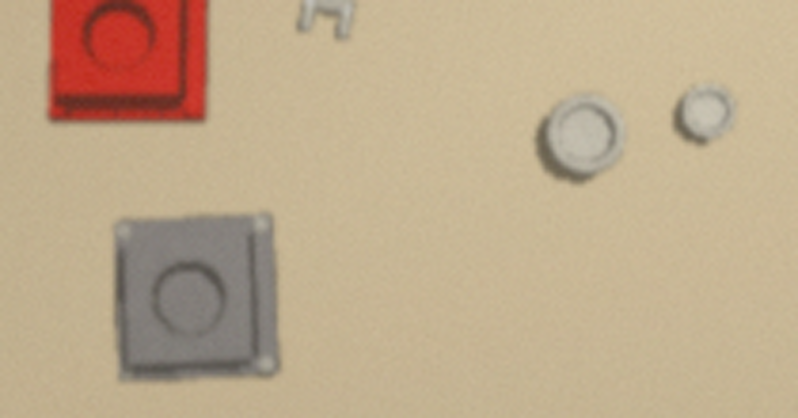

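The larger cup (crop (582,133), measured diameter 58 mm) is the one meant, and the small one at (705,112) is a look-alike. The grey housing's bore is at crop (189,298). Next I move above the cup.

send_rows(plan=[[[-3.06,-2.6,0,0,0,0],[-3.06,-2.6,0,0,0,0],[-3.06,-2.6,0,0,0,0],[-3.06,-2.6,0,0,0,0],[-3.06,-2.6,0,0,0,0],[-3.06,-2.6,0,0,0,0],[-3.06,-2.6,0,0,0,0],[-3.06,-2.6,0,0,0,0],[-3.06,-2.6,0,0,0,0],[-3.06,-2.6,0,0,0,0],[-3.06,-2.6,0,0,0,0],[-3.06,-2.6,0,0,0,0],[-3.06,-2.6,0,0,0,0],[-3.06,-2.6,0,0,0,0],[-3.06,-2.6,0,0,0,0],[-3.06,-2.6,0,0,0,0],[-3.06,-2.6,0,0,0,0],[-3.06,-2.6,0,0,0,0],[-3.06,-2.6,0,0,0,0],[-3.06,-2.6,0,0,0,0]]], fingers=8.5)

```text
clock: 1.87
eef_pos: [0.6068, -0.172, 0.2101]
eef_rot: [[-0.959, 0.285, 0.002], [0.285, 0.959, 0.004], [-0.0, 0.004, -1.0]]
wrist_force: [0.8, 0.6, 0.5]
opening: 0.0847
```

send_rows(plan=[[[0,0,0,0,0,0.12],[0,0,0,0,0,0.12],[0,0,0,0,0,0.12],[0,0,0,0,0,0.12],[0,0,0,0,0,0.12],[0,0,0,0,0,0.12],[0,0,0,0,0,0.12],[0,0,0,0,0,0.12],[0,0,0,0,0,0.12],[0,0,0,0,0,0.12],[0,0,0,0,0,0.07],[0,0,0,0,0,0]]])

```text
clock: 2.87
eef_pos: [0.6086, -0.1834, 0.2015]
eef_rot: [[0.046, 0.999, -0.006], [0.999, -0.046, 0.005], [0.005, -0.007, -1.0]]
wrist_force: [0.3, -0.2, 0.5]
opening: 0.0855
```

```bash
cat > g.py <<'E'
import sys
from h import *
def info(tgt):
    s=arm.get_state(); R=s["eef_rot"]; p=s["eef_pos"]
    y=R[:,1]
    print("t",round(s["clock"],2),"p",(p*1e3).round(2),"yaw_y deg",round(np.degrees(np.arctan2(y[1],y[0])),2),"tool z",R[:,2].round(4),"F",s["wrist_force"].round(1),"op",round(s["opening"]*1e3,1))
    if tgt is not None: print("to target, tool cm",(R.T@(np.array(tgt)-p)*100).round(3))
if __name__=="__main__":
    a=[float(x) for x in sys.argv[1:]]
    info(a if a else None)
E
python3 g.py .594 -.1545 .031
```

```text
t 2.87 p [ 608.55 -183.37  201.54] yaw_y deg -2.64 tool z [-0.0063  0.0052 -1.    ] F [ 0.3 -0.2  0.5] op 85.5
to target, tool cm [ 2.733 -1.476 17.078]
```

send_rows(plan=[[[1.3,-0.74,2.5,0,0,-0.025],[1.3,-0.74,2.5,0,0,-0.02],[0,0,2.5,0,0,0],[0,0,2,0,0,0],[0,0,0,0,0,0]]])

```text
clock: 3.28
eef_pos: [0.595, -0.1563, 0.1049]
eef_rot: [[-0.011, 1.0, -0.002], [1.0, 0.011, 0.003], [0.003, -0.002, -1.0]]
wrist_force: [-0.9, 0.3, -0.6]
opening: 0.085
```

```bash
cat > g.py <<'E'
import sys
from h import *
from scipy.spatial.transform import Rotation as Ro
def info(tgt,yaw=None):
    s=arm.get_state(); R=s["eef_rot"]; p=s["eef_pos"]
    y=R[:,1]; yd=np.degrees(np.arctan2(y[1],y[0])); yw=yd if yaw is None else yaw
    Y=np.array([np.cos(np.radians(yw)),np.sin(np.radians(yw)),0]); Z=np.array([0,0,-1.]); T=np.stack([np.cross(Y,Z),Y,Z],1)
    print("t",round(s["clock"],2),"p",(p*1e3).round(2),"yaw_y deg",round(yd,2),"F",s["wrist_force"].round(1),"op",round(s["opening"]*1e3,1),"turn to do",Ro.from_matrix(R.T@T).as_rotvec().round(4))
    if tgt is not None: print("to target, tool cm",(R.T@(np.array(tgt)-p)*100).round(3))
if __name__=="__main__":
    a=[float(x) for x in sys.argv[1:]]
    info(a[:3] if a else None, a[3] if len(a)>3 else None)
E
python3 g.py .594 -.1545 .031 0
```

```text
t 3.28 p [ 594.97 -156.26  104.86] yaw_y deg 0.62 F [-0.9  0.3 -0.6] op 85.0 turn to do [-0.002  -0.0034  0.0109]
to target, tool cm [ 0.151 -0.08   7.386]
```

send_rows(plan=[[[0.15,-0.08,2,0,0,0.01],[0,0,2,0,0,0],[0,0,2,0,0,0],[0,0,1,0,0,0],[0,0,0,0,0,0],[0,0,0,0,0,0]]])

```text
clock: 3.78
eef_pos: [0.5964, -0.1557, 0.0365]
eef_rot: [[-0.008, 1.0, 0.001], [1.0, 0.008, 0.002], [0.002, 0.001, -1.0]]
wrist_force: [0.2, -0.1, -0.3]
opening: 0.0853
```

```bash
python3 g.py .594 -.1545 .031 0
```

```text
t 3.78 p [ 596.43 -155.67   36.54] yaw_y deg 0.45 F [ 0.2 -0.1 -0.3] op 85.3 turn to do [ 0.0008 -0.0021  0.0079]
to target, tool cm [ 0.118 -0.242  0.554]
```

send_rows(plan=[[[0.12,-0.24,0.5,0,0,0],[0,0,0,0,0,0],[0,0,0,0,0,0]]])

```text
clock: 4.03
eef_pos: [0.5962, -0.1554, 0.0346]
eef_rot: [[-0.009, 1.0, 0.005], [1.0, 0.009, 0.0], [0.0, 0.005, -1.0]]
wrist_force: [0.7, 0.8, 1.3]
opening: 0.085
```

send_rows(plan=[[[0,0,0,0,0,0],[0,0,0,0,0,0],[0,0,0,0,0,0],[0,0,0,0,0,0],[0,0,0,0,0,0],[0,0,0,0,0,0],[0,0,0,0,0,0],[0,0,0,0,0,0]]], fingers=5, newtons=20)

```text
clock: 4.7
eef_pos: [0.598, -0.1562, 0.0376]
eef_rot: [[-0.009, 1.0, 0.01], [1.0, 0.009, -0.001], [-0.001, 0.01, -1.0]]
wrist_force: [0.0, 0.2, 0.2]
opening: 0.05
```

```bash
python3 - <<'E'
from h import *
b,V=cap("side"); print(b["T"][:3,3])
save("s2.png",b["img"],5,(290,190,440,310))
E
python3 g.py .594 -.1545 .031 0
```

```text
[ 0.08680239 -0.62271108  0.71751926]
t 4.75 p [ 598.02 -156.12   37.52] yaw_y deg 0.52 F [ 0.5 -0.   0.7] op 50.0 turn to do [0.0095 0.0014 0.009 ]
to target, tool cm [ 0.167 -0.407  0.648]
```

View pics/s2.png

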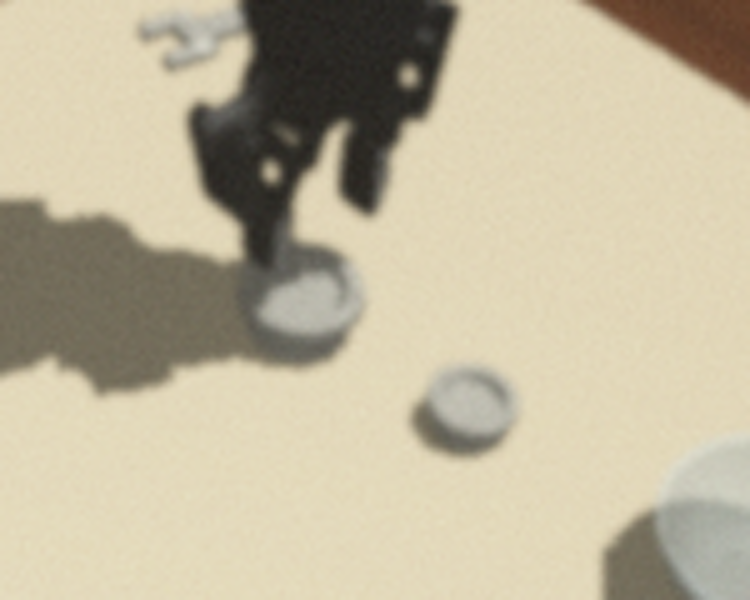

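```bash
python3 - <<'E'
from h import *
b,V=cap("side"); a,W=cap("top")
T=np.linalg.inv(b["T"])
def pr(p):
    q=T[:3,:3]@p+T[:3,3]; q=b["K"]@q; return ((q[:2]/q[2]-[290,190])*5).round()
for z in (.01,.02,.03,.04,.05,.06):
    print(z,[pr(np.array([.598+d,-.1562,z])) for d in (-.025,0,.025)])
print("cup rim",pr(np.array([.594,-.1545,.029])))
m=circ(V,(.594,-.1545),.045,.018,.034); print(V[m].mean(0), m.sum())
# finger depth at picture spots
for u,v in ((265,245),(370,195),(305,295)): print(V[190+v//5,290+u//5].round(4))
E
```

```text
0.01 [array([264., 334.]), array([304., 309.]), array([344., 283.])]
0.02 [array([265., 319.]), array([306., 293.]), array([345., 268.])]
0.03 [array([266., 303.]), array([307., 277.]), array([347., 252.])]
0.04 [array([268., 287.]), array([309., 261.]), array([348., 236.])]
0.05 [array([269., 271.]), array([310., 245.]), array([350., 220.])]
0.06 [array([270., 254.]), array([311., 229.]), array([352., 204.])]
cup rim [298. 281.]
[ 0.59144344 -0.15888313  0.0246963 ] 390
[ 0.5609 -0.1645  0.0793]
[ 0.622  -0.167   0.0736]
[ 0.596  -0.1577  0.0212]
```

```bash
python3 - <<'E'
from h import *
for n in("side","top"):
    b,V=cap(n); dark=b["img"].max(2)<70
    m=dark&(np.hypot(V[...,0]-.6,V[...,1]+.156)<.09)&(V[...,2]<.11)
    p=V[m]; o=np.argsort(p[:,2])
    print(n,m.sum()); print(p[o][:40:3].round(3).tolist())
    for lo in np.arange(.0,.11,.01):
        q=p[(p[:,2]>=lo)&(p[:,2]<lo+.01)]
        if len(q): print(round(lo,2),len(q),q.min(0).round(3),q.max(0).round(3))
E
python3 -c "
from cell import arm
print(arm.get_state())"
```

```text
side 183
[[0.621, -0.159, 0.065], [0.621, -0.156, 0.066], [0.564, -0.162, 0.067], [0.621, -0.153, 0.068], [0.561, -0.156, 0.07], [0.558, -0.158, 0.07], [0.557, -0.163, 0.071], [0.559, -0.161, 0.072], [0.565, -0.164, 0.073], [0.622, -0.163, 0.074], [0.56, -0.162, 0.075], [0.56, -0.159, 0.075], [0.62, -0.16, 0.076], [0.622, -0.163, 0.077]]
0.06 13 [ 0.56  -0.165  0.065] [ 0.623 -0.152  0.07 ]
0.07 38 [ 0.557 -0.168  0.07 ] [ 0.624 -0.151  0.08 ]
0.08 36 [ 0.557 -0.167  0.08 ] [ 0.624 -0.15   0.09 ]
0.09 35 [ 0.557 -0.169  0.09 ] [ 0.628 -0.15   0.1  ]
0.1 61 [ 0.544 -0.171  0.1  ] [ 0.643 -0.148  0.11 ]
top 0
[]
{'clock': 4.95, 'joint_positions': array([-0.37595645,  0.60299506, -0.23585579,  0.72257273,  0.00226314,
        1.18592435]), 'qvel': array([ 1.76520347e-04, -4.29641258e-04,  7.18120025e-04, -9.78134752e-05,
        4.74904546e-04, -1.49699444e-03]), 'joint_efforts': array([-5.30961752e-04, -5.40016615e+01,  2.20439011e+01, -7.63408025e-02,
        7.10096239e-03, -1.45530163e-05]), 'eef_pos': array([ 0.5980214 , -0.15615026,  0.03754198]), 'eef_rot': array([[-0.00891923,  0.99991463,  0.00954892],
       [ 0.99995921,  0.00893239, -0.00133618],
       [-0.00142136,  0.00953661, -0.99995352]]), 'wrist_force': array([ 0.09149071,  0.28062682, -1.10316192]), 'torque': array([0.00239893, 0.03102484, 0.00877519]), 'opening': 0.04985183726831979}
```

The picture shows the cup at (305,295) still standing free, with the dark finger ends apparently above it. I'll lift and look at the fingers to find where the tips are.

send_rows(plan=[[[0,0,-3,0,0,0],[0,0,-3,0,0,0],[0,0,0,0,0,0]]])

```text
clock: 5.2
eef_pos: [0.5953, -0.1553, 0.0969]
eef_rot: [[-0.009, 1.0, 0.004], [1.0, 0.009, 0.001], [0.001, 0.004, -1.0]]
wrist_force: [1.2, -0.7, 0.4]
opening: 0.0503
```

```bash
python3 g.py; python3 - <<'E'
from h import *
b,V=cap("side"); s=arm.get_state(); p=s["eef_pos"]
T=np.linalg.inv(b["T"]); im=b["img"].copy()
im=cv2.resize(im[150:300,290:440],None,fx=4,fy=4,interpolation=cv2.INTER_CUBIC)
for d,c in ((0,(255,0,0)),(-.022,(0,0,255))):
    q=b["K"]@(T[:3,:3]@(p+[0,0,d])+T[:3,3]); q=(q[:2]/q[2]-[290,150])*4
    cv2.circle(im,tuple(int(x) for x in q),4,c,1); print(q)
save("s3.png",im)
m=(np.abs(V[...,0]-p[0])<.06)&(np.abs(V[...,1]-p[1])<.03)&(V[...,2]>.05)&(V[...,2]<.16)
q=V[m]; print(q[np.argsort(q[:,2])][:30:2].round(3).tolist())
E
```

```text
t 5.2 p [ 595.32 -155.3    96.86] yaw_y deg 0.5 F [ 1.2 -0.7  0.4] op 50.3 turn to do [ 0.0039 -0.0008  0.    ]
[247.0355654  297.75262873]
[244.44727941 327.73685851]
[[0.564, -0.162, 0.116], [0.565, -0.16, 0.117], [0.621, -0.157, 0.117], [0.564, -0.165, 0.118], [0.562, -0.16, 0.118], [0.62, -0.152, 0.119], [0.619, -0.156, 0.12], [0.62, -0.158, 0.121], [0.62, -0.154, 0.121], [0.621, -0.151, 0.121], [0.563, -0.165, 0.121], [0.624, -0.166, 0.121], [0.618, -0.15, 0.122], [0.62, -0.148, 0.123], [0.619, -0.161, 0.123]]
```

View pics/s3.png

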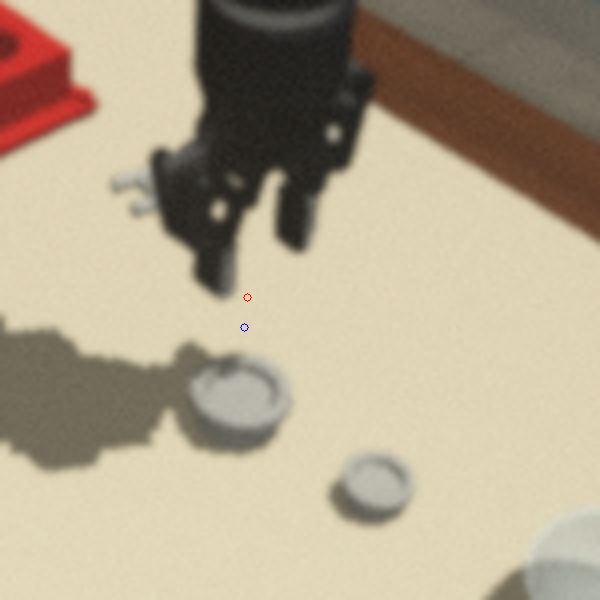

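The fingertips (218,295) and (298,248) sit at z≈0.114 while the reported TCP is at 0.097. The tips are therefore about 18 mm above the reported TCP rather than 22 mm below it. x and y agree. I'll go by the measured tip height and check it with contact force.

send_rows(plan=[[[0,0,0,0,0,0],[0.1,-0.1,1.5,0,0,0],[0,0,2,0,0,0],[0,0,2,0,0,0],[0,0,2,0,0,0],[0,0,1,0,0,0],[0,0,0.5,0,0,0],[0,0,0,0,0,0]]], fingers=8.5)

```text
clock: 5.92
eef_pos: [0.5908, -0.1527, -0.0038]
eef_rot: [[-0.009, 1.0, -0.002], [1.0, 0.009, 0.003], [0.003, -0.002, -1.0]]
wrist_force: [-0.6, -0.6, 1.2]
opening: 0.0851
```

```bash
python3 g.py .595 -.155 -.003 0
```

```text
t 5.92 p [ 590.78 -152.69   -3.84] yaw_y deg 0.5 F [-0.6 -0.6  1.2] op 85.1 turn to do [-0.0021 -0.0032  0.0088]
to target, tool cm [-0.234  0.42  -0.086]
```

send_rows(plan=[[[-0.2,0.3,0,0,0,0],[0,0,0,0,0,0],[0,0,0,0,0,0],[0,0,0,0,0,0],[0,0,0,0,0,0],[0,0,0,0,0,0],[0,0,0,0,0,0],[0,0,0,0,0,0]]], fingers=5, newtons=20)

```text
clock: 6.58
eef_pos: [0.5954, -0.1554, -0.0013]
eef_rot: [[-0.009, 1.0, 0.0], [1.0, 0.009, 0.002], [0.002, 0.0, -1.0]]
wrist_force: [0.7, -0.1, -1.3]
opening: 0.0565
```

```bash
python3 g.py .595 -.155 -.003 0
```

```text
t 6.58 p [ 595.43 -155.43   -1.29] yaw_y deg 0.5 F [ 0.7 -0.1 -1.3] op 56.5 turn to do [ 0.0004 -0.0022  0.0087]
to target, tool cm [ 0.043 -0.043  0.171]
```

send_rows(plan=[[[0,0,0,0,0,0],[0,0,0,0,0,0],[0,0,0,0,0,0],[0,0,0,0,0,0],[0,0,-2,0,0,0],[0,0,-2,0,0,0],[0,0,0,0,0,-0.12],[0,0,0,0,0,-0.12],[0,0,0,0,0,-0.12],[0,0,0,0,0,-0.12],[0,0,0,0,0,-0.12],[0,0,0,0,0,-0.12],[0,0,0,0,0,-0.12],[0,0,0,0,0,-0.12],[0,0,0,0,0,-0.12],[0,0,0,0,0,-0.12],[0,0,0,0,0,-0.12],[0,0,0,0,0,-0.12],[0,0,0,0,0,-0.08],[0,0,0,0,0,0]]], fingers=8.5)

```text
clock: 8.25
eef_pos: [0.5992, -0.1569, 0.0452]
eef_rot: [[-1.0, -0.023, 0.009], [-0.023, 1.0, -0.001], [-0.009, -0.001, -1.0]]
wrist_force: [-0.6, 0.6, 0.1]
opening: 0.0845
```

```bash
python3 g.py .5954 -.155 -.003 90
```

```text
t 8.25 p [ 599.16 -156.92   45.24] yaw_y deg 91.32 F [-0.6  0.6  0.1] op 84.5 turn to do [-0.0012  0.0089  0.0231]
to target, tool cm [0.415 0.207 4.82 ]
```

send_rows(plan=[[[0.4,0.2,1.8,0,0.01,0.023],[0,0,1.8,0,0,0],[0,0,1,0,0,0],[0,0,0.2,0,0,0],[0,0,0,0,0,0]]])

```text
clock: 8.67
eef_pos: [0.5971, -0.1558, -0.0025]
eef_rot: [[-1.0, 0.01, 0.003], [0.01, 1.0, -0.003], [-0.003, -0.003, -1.0]]
wrist_force: [-0.7, 0.4, -0.3]
opening: 0.085
```

```bash
python3 g.py .5954 -.155 -.003 90
```

```text
t 8.67 p [ 597.13 -155.82   -2.5 ] yaw_y deg 89.43 F [-0.7  0.4 -0.3] op 85.0 turn to do [-0.0028  0.0026 -0.0099]
to target, tool cm [0.174 0.081 0.05 ]
```

send_rows(plan=[[[0.17,0.08,0.05,0,0,-0.01],[0,0,0,0,0,0],[0,0,0,0,0,0]]])

```text
clock: 8.92
eef_pos: [0.596, -0.1552, -0.0018]
eef_rot: [[-1.0, 0.0, 0.004], [0.0, 1.0, -0.003], [-0.004, -0.003, -1.0]]
wrist_force: [0.2, 0.1, 0.0]
opening: 0.085
```

```bash
python3 g.py .5954 -.155 -.003 90
```

```text
t 8.92 p [ 595.97 -155.21   -1.79] yaw_y deg 89.99 F [0.2 0.1 0. ] op 85.0 turn to do [-0.0032  0.0036 -0.0002]
to target, tool cm [0.057 0.021 0.12 ]
```

send_rows(plan=[[[0.05,0,0.1,0,0,0],[0,0,0,0,0,0],[0,0,0,0,0,0],[0,0,0,0,0,0],[0,0,0,0,0,0],[0,0,0,0,0,0],[0,0,0,0,0,0],[0,0,0,0,0,0]]], fingers=5, newtons=35)

```text
clock: 9.58
eef_pos: [0.5962, -0.1558, -0.0007]
eef_rot: [[-1.0, 0.001, 0.006], [0.001, 1.0, -0.005], [-0.006, -0.005, -1.0]]
wrist_force: [-0.3, -0.4, 0.2]
opening: 0.0567
```

```bash
python3 g.py .4802 .1284 .12 90
```

```text
t 9.58 p [ 596.21 -155.76   -0.7 ] yaw_y deg 89.95 F [-0.3 -0.4  0.2] op 56.7 turn to do [-0.0046  0.0057 -0.0009]
to target, tool cm [ 11.556  28.35  -12.267]
```

send_rows(plan=[[[0,0,-1,0,0,0],[0,0,-3,0,0,0],[0,0,-3,0,0,0],[0,0,-3,0,0,0],[1.4,3.5,0,0,0,0],[1.4,3.5,0,0,0,0],[1.4,3.5,0,0,0,0],[1.4,3.5,0,0,0,0],[1.4,3.5,0,0,0,0],[1.4,3.5,0,0,0,0],[1.4,3.5,0,0,0,0],[1.2,3,0,0,0,0],[0,0,0,0,0,0],[0,0,0,0,0,0]]])

```text
clock: 10.75
eef_pos: [0.483, 0.1298, 0.1087]
eef_rot: [[-1.0, 0.006, 0.012], [0.006, 1.0, -0.003], [-0.012, -0.003, -1.0]]
wrist_force: [-0.0, -0.8, -3.1]
opening: 0.0564
```

```bash
python3 g.py .4815 .1278 .085 90
```

```text
t 10.75 p [482.95 129.76 108.75] yaw_y deg 89.68 F [-0.  -0.8 -3.1] op 56.4 turn to do [-0.0027  0.0122 -0.0056]
to target, tool cm [ 0.173 -0.19   2.373]
```

send_rows(plan=[[[0.17,-0.19,2,0,0.012,-0.005],[0,0,2,0,0,0],[0,0,0.3,0,0,0],[0,0,0,0,0,0],[0,0,0,0,0,0]]])

```text
clock: 11.17
eef_pos: [0.4844, 0.1262, 0.0678]
eef_rot: [[-1.0, 0.001, 0.005], [0.001, 1.0, -0.003], [-0.005, -0.003, -1.0]]
wrist_force: [-0.3, 0.7, -2.9]
opening: 0.0564
```

```bash
python3 g.py .4815 .1278 .052 90; python3 - <<'E'
from h import *
b,V=cap("side"); a,W=cap("top")
save("s4.png",np.vstack([cv2.resize(b["img"][150:240,190:300],None,fx=5,fy=3.2*5/3.2,interpolation=cv2.INTER_CUBIC)[:300],cv2.resize(a["img"][210:290,230:340],None,fx=5,fy=3.75,interpolation=cv2.INTER_CUBIC)]))
E
```

```text
t 11.17 p [484.4  126.15  67.78] yaw_y deg 89.92 F [-0.3  0.7 -2.9] op 56.4 turn to do [-0.0029  0.0045 -0.0014]
to target, tool cm [0.298 0.169 1.577]
```

View pics/s4.png

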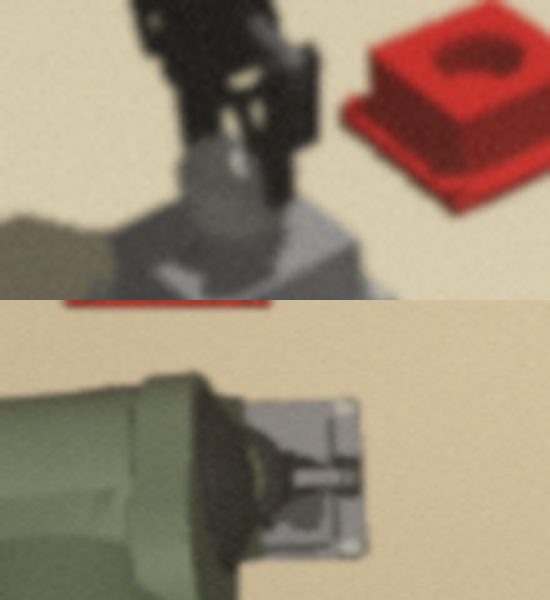

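Side view: the cup (225,190) hangs level over the block. Top view: the gripper hides the bore. I'll rely on the relative measurement, align, then lower gently while watching the force.

send_rows(plan=[[[0.29,0.16,0,0,0,0],[0,0,0,0,0,0],[0.05,0,0.3,0,0,0],[0,0,0.2,0,0,0],[0,0,0,0,0,0]]])

```text
clock: 11.68
eef_pos: [0.4836, 0.1277, 0.0656]
eef_rot: [[-1.0, 0.003, 0.011], [0.003, 1.0, -0.002], [-0.011, -0.002, -1.0]]
wrist_force: [-0.5, -0.2, -2.4]
opening: 0.0565
```

```bash
python3 g.py .4815 .1278 .052 90; python3 - <<'E'
from h import *
from scipy.optimize import least_squares
b,V=cap("side"); s=arm.get_state(); print(s["eef_pos"])
p=V[(np.hypot(V[...,0]-.4815,V[...,1]-.128)<.035)&(V[...,2]>.069)&(V[...,2]<.085)&(b["img"].max(2)>75)]
print(len(p),p.min(0),p.max(0))
for lo,hi,r in ((.078,.084,.029),(.069,.076,.024)):
    q=p[(p[:,2]>lo)&(p[:,2]<hi)]
    if len(q)>8:
        f=least_squares(lambda c:np.hypot(q[:,0]-c[0],q[:,1]-c[1])-r,[.4815,.128],loss="soft_l1",f_scale=.001); print(r,len(q),f.x)
m=circ(V,(.48,.128),.075,.045,.062)
m&=~circ(V,(.48,.128),.03,0,1)
print("housing top z",np.median(V[m][:,2]))
E
```

```text
t 11.68 p [483.61 127.67  65.65] yaw_y deg 89.85 F [-0.5 -0.2 -2.4] op 56.5 turn to do [-0.0021  0.0108 -0.0026]
to target, tool cm [0.225 0.015 1.362]
[0.4835664  0.12768539 0.06573704]
63 [0.45753884 0.10157574 0.06915169] [0.49725793 0.13528383 0.08380682]
0.029 15 [0.48480817 0.13120773]
0.024 39 [0.48250441 0.12802855]
housing top z 0.05360267326391793
```

send_rows(plan=[[[0.22,0,0.3,0,0.01,0],[0,0,0.4,0,0,0],[0,0,0.3,0,0,0],[0,0,0,0,0,0]]])

```text
clock: 12.07
eef_pos: [0.4813, 0.1278, 0.0547]
eef_rot: [[-1.0, 0.002, -0.0], [0.002, 1.0, -0.002], [0.0, -0.002, -1.0]]
wrist_force: [-0.5, -0.6, -2.6]
opening: 0.0563
```

```bash
python3 g.py .4815 .1278 .0453 90
```

```text
t 12.07 p [481.27 127.81  54.73] yaw_y deg 89.87 F [-0.5 -0.6 -2.6] op 56.3 turn to do [-0.0021 -0.0002 -0.0023]
to target, tool cm [-0.024  0.001  0.943]
```

Aligned. Now I lower in small steps.

send_rows(plan=[[[0,0,0.2,0,0,0],[0,0,0.2,0,0,0],[0,0,0.2,0,0,0],[0,0,0,0,0,0]]])

```text
clock: 12.4
eef_pos: [0.4809, 0.1278, 0.0475]
eef_rot: [[-1.0, 0.002, -0.001], [0.002, 1.0, -0.002], [0.001, -0.002, -1.0]]
wrist_force: [-0.1, -0.6, -2.9]
opening: 0.0562
```

```bash
python3 g.py .4815 .1278 .0453 90
```

```text
t 12.4 p [480.87 127.82  47.53] yaw_y deg 89.87 F [-0.1 -0.6 -2.9] op 56.2 turn to do [-0.002  -0.0014 -0.0022]
to target, tool cm [-0.064 -0.002  0.222]
```

send_rows(plan=[[[-0.03,0,0.1,0,0,0],[0,0,0.1,0,0,0]]])

```text
clock: 12.57
eef_pos: [0.48, 0.1281, 0.0457]
eef_rot: [[-1.0, 0.002, -0.003], [0.002, 1.0, -0.002], [0.003, -0.002, -1.0]]
wrist_force: [-4.0, 0.6, 4.9]
opening: 0.0563
```

send_rows(plan=[[[0,0,0.08,0,0,0],[0,0,0,0,0,0]]])

```text
clock: 12.73
eef_pos: [0.4798, 0.1283, 0.0451]
eef_rot: [[-1.0, 0.002, -0.003], [0.002, 1.0, -0.001], [0.003, -0.001, -1.0]]
wrist_force: [-0.6, 0.2, -2.8]
opening: 0.0565
```

send_rows(plan=[[[0,0,0.04,0,0,0],[0,0,0.0,0,0,0]]])

```text
clock: 12.9
eef_pos: [0.4799, 0.1283, 0.0447]
eef_rot: [[-1.0, 0.002, -0.003], [0.002, 1.0, -0.001], [0.003, -0.001, -1.0]]
wrist_force: [-1.4, 1.4, -0.8]
opening: 0.0563
```

```bash
python3 g.py .4815 .1278 .0453 90
```

```text
t 12.9 p [479.93 128.34  44.73] yaw_y deg 89.9 F [-1.4  1.4 -0.8] op 56.3 turn to do [-0.001  -0.003  -0.0017]
to target, tool cm [-0.156 -0.054 -0.057]
```

send_rows(plan=[[[0,0,0,0,0,0],[0,0,0,0,0,0],[0,0,0,0,0,0],[0,0,0,0,0,0],[0,0,-2,0,0,0],[0,0,-2,0,0,0],[0,0,-2,0,0,0],[0,0,0,0,0,0]]], fingers=8.5)

```text
clock: 13.57
eef_pos: [0.4822, 0.1278, 0.1067]
eef_rot: [[-1.0, 0.003, -0.0], [0.003, 1.0, -0.002], [0.0, -0.002, -1.0]]
wrist_force: [1.8, 0.4, 1.7]
opening: 0.0852
```

```bash
python3 g.py; cat >> h.py <<'E'
def cup(V,c=(.4785,.1275),zlo=.058,zhi=.085):
    "plane fit to rim ring/flat; returns centre, slopes in deg, height"
    m=circ(V,c,.033,zlo,zhi); p=V[m]
    (cx,cy),r=cv2.minEnclosingCircle(p[:,:2].astype(np.float32)); return m,p,(cx,cy,r)
E
python3 - <<'E'
from h import *
b,V=cap("side")
m,p,c=cup(V); print(c,len(p),np.percentile(p[:,2],[5,50,95]))
save("s5.png",b["img"],6,(190,150,290,240))
E
```

```text
t 13.57 p [482.25 127.8  106.67] yaw_y deg 89.85 F [1.8 0.4 1.7] op 85.2 turn to do [-0.0023 -0.0001 -0.    ]
(0.4786783456802368, 0.12654513120651245, 0.030096301808953285) 349 [0.06417823 0.06996058 0.07485352]
```

View pics/s5.png

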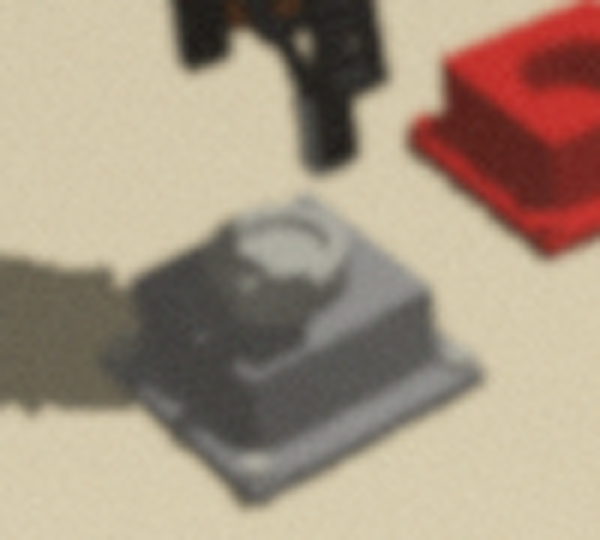

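The cup (285,265) stands upright in the mouth and is released. Next I close the fingers, centre over the cup and measure where the closed tips are.

send_rows(plan=[[[0.25,0.05,0,0,0,0],[0,0,0,0,0,0],[0,0,0,0,0,0],[0,0,0,0,0,0],[0,0,0,0,0,0],[0,0,0,0,0,0],[0,0,0,0,0,0],[0,0,0,0,0,0],[0,0,0,0,0,0],[0,0,0,0,0,0],[0,0,0,0,0,0]]], fingers=0, newtons=40)

```text
clock: 14.53
eef_pos: [0.4759, 0.1277, 0.1008]
eef_rot: [[-1.0, 0.003, -0.008], [0.003, 1.0, -0.003], [0.008, -0.003, -1.0]]
wrist_force: [0.4, -0.3, 0.1]
opening: -0.0001
```

```bash
python3 g.py .4797 .1283 .07 90; python3 - <<'E'
from h import *
b,V=cap("side"); d=b["img"].max(2)<75
m=circ(V,(.48,.128),.04,.09,.16)&d; p=V[m]
for lo in np.arange(.09,.15,.005):
    q=p[(p[:,2]>=lo)&(p[:,2]<lo+.005)]
    if len(q): print(round(lo,3),len(q),q.min(0).round(3),q.max(0).round(3))
E
```

```text
t 14.53 p [475.89 127.74 100.81] yaw_y deg 89.84 F [ 0.4 -0.3  0.1] op -0.1 turn to do [-0.0034 -0.008  -0.0028]
to target, tool cm [-0.405  0.068  3.078]
0.125 7 [0.469 0.113 0.128] [0.48  0.121 0.13 ]
0.13 8 [0.468 0.114 0.131] [0.479 0.12  0.135]
0.135 12 [0.468 0.114 0.135] [0.48  0.119 0.14 ]
0.14 10 [0.468 0.111 0.14 ] [0.481 0.121 0.145]
0.145 12 [0.468 0.111 0.145] [0.48  0.121 0.149]
```

send_rows(plan=[[[-0.4,0.07,1.2,0,-0.008,0],[0,0,1.2,0,0,0],[0,0,0.6,0,0,0],[0,0,0,0,0,0],[0,0,0,0,0,0]]])

```text
clock: 15.0
eef_pos: [0.481, 0.1285, 0.0708]
eef_rot: [[-1.0, 0.003, 0.003], [0.003, 1.0, -0.003], [-0.003, -0.003, -1.0]]
wrist_force: [-0.6, -0.6, 1.0]
opening: 0.0002
```

```bash
python3 g.py .4797 .1283 .055 90; python3 - <<'E'
from h import *
b,V=cap("side")
m=circ(V,(.48,.128),.019,.06,.13)&(np.abs(V[...,0]-.48)<.013); p=V[m]
for lo in np.arange(.06,.13,.005):
    q=p[(p[:,2]>=lo)&(p[:,2]<lo+.005)]
    if len(q): print(round(lo,3),len(q),q.min(0).round(3),q.max(0).round(3))
E
```

```text
t 15.0 p [481.03 128.5   70.78] yaw_y deg 89.84 F [-0.6 -0.6  1. ] op 0.2 turn to do [-0.0031  0.0026 -0.0028]
to target, tool cm [ 0.138 -0.016  1.578]
0.06 7 [0.469 0.121 0.063] [0.493 0.146 0.065]
0.065 66 [0.467 0.116 0.065] [0.493 0.146 0.069]
0.07 2 [0.477 0.138 0.07 ] [0.489 0.146 0.071]
0.085 6 [0.473 0.122 0.088] [0.489 0.122 0.09 ]
0.09 10 [0.468 0.12  0.09 ] [0.48  0.135 0.095]
0.095 18 [0.468 0.114 0.095] [0.487 0.131 0.1  ]
0.1 15 [0.469 0.113 0.1  ] [0.49  0.133 0.105]
0.105 17 [0.468 0.112 0.105] [0.487 0.134 0.109]
0.11 22 [0.467 0.113 0.11 ] [0.484 0.133 0.115]
0.115 18 [0.469 0.114 0.115] [0.486 0.133 0.119]
0.12 11 [0.468 0.114 0.12 ] [0.474 0.137 0.124]
0.125 4 [0.468 0.116 0.126] [0.469 0.133 0.128]
```

send_rows(plan=[[[0.13,0,0.7,0,0,0],[0,0,0.6,0,0,0],[0,0,0.1,0,0,0],[0,0,0,0,0,0]]])

```text
clock: 15.38
eef_pos: [0.4807, 0.1286, 0.0569]
eef_rot: [[-1.0, 0.003, 0.005], [0.003, 1.0, -0.003], [-0.005, -0.003, -1.0]]
wrist_force: [-0.6, 0.0, -1.4]
opening: -0.0005
```

```bash
python3 g.py .4797 .1283 .052 90
```

```text
t 15.38 p [480.68 128.57  56.86] yaw_y deg 89.84 F [-0.6  0.  -1.4] op -0.5 turn to do [-0.0029  0.0049 -0.0028]
to target, tool cm [ 0.1   -0.026  0.485]
```

send_rows(plan=[[[0.1,0,0.15,0,0,0],[0,0,0.15,0,0,0]]])

```text
clock: 15.55
eef_pos: [0.4798, 0.1286, 0.0538]
eef_rot: [[-1.0, 0.003, 0.005], [0.003, 1.0, -0.003], [-0.005, -0.003, -1.0]]
wrist_force: [0.0, -0.5, -0.0]
opening: 0.0002
```

send_rows(plan=[[[0,0,0.1,0,0,0],[0,0,0.05,0,0,0]]])

```text
clock: 15.72
eef_pos: [0.4797, 0.1286, 0.0521]
eef_rot: [[-1.0, 0.003, 0.005], [0.003, 1.0, -0.003], [-0.005, -0.003, -1.0]]
wrist_force: [0.4, -0.8, -0.7]
opening: -0.0002
```

send_rows(plan=[[[0,0,0.08,0,0,0]]])

```text
clock: 15.8
eef_pos: [0.4799, 0.1286, 0.0514]
eef_rot: [[-1.0, 0.003, 0.005], [0.003, 1.0, -0.003], [-0.005, -0.003, -1.0]]
wrist_force: [-0.3, -0.1, 0.4]
opening: 0.0
```

send_rows(plan=[[[0,0,0.08,0,0,0]]])

```text
clock: 15.88
eef_pos: [0.4799, 0.1286, 0.0506]
eef_rot: [[-1.0, 0.003, 0.006], [0.003, 1.0, -0.003], [-0.006, -0.003, -1.0]]
wrist_force: [0.6, -0.8, -0.1]
opening: 0.0
```

send_rows(plan=[[[0,0,0.08,0,0,0]]])

```text
clock: 15.97
eef_pos: [0.48, 0.1287, 0.0498]
eef_rot: [[-1.0, 0.003, 0.006], [0.003, 1.0, -0.003], [-0.006, -0.003, -1.0]]
wrist_force: [-1.8, -0.9, 3.7]
opening: -0.0002
```

send_rows(plan=[[[0,0,0.06,0,0,0]]])

```text
clock: 16.05
eef_pos: [0.4799, 0.1287, 0.0494]
eef_rot: [[-1.0, 0.003, 0.006], [0.003, 1.0, -0.003], [-0.006, -0.003, -1.0]]
wrist_force: [-1.5, -0.5, 7.5]
opening: -0.0
```

send_rows(plan=[[[0,0,0.05,0,0,0]]])

```text
clock: 16.13
eef_pos: [0.4799, 0.1287, 0.0494]
eef_rot: [[-1.0, 0.003, 0.006], [0.003, 1.0, -0.003], [-0.006, -0.003, -1.0]]
wrist_force: [-2.6, -0.5, 7.5]
opening: 0.0005
```

send_rows(plan=[[[0,0,0.05,0,0,0]]])

```text
clock: 16.22
eef_pos: [0.4799, 0.1287, 0.0494]
eef_rot: [[-1.0, 0.003, 0.006], [0.003, 1.0, -0.003], [-0.006, -0.003, -1.0]]
wrist_force: [-2.6, -0.3, 6.8]
opening: 0.0001
```

The force tracks the commanded shift at about 14 N per mm, so I can set the push. Bite push:

send_rows(plan=[[[0,0,0.075,0,0,0]]])

```text
clock: 16.3
eef_pos: [0.4799, 0.1287, 0.0493]
eef_rot: [[-1.0, 0.003, 0.006], [0.003, 1.0, -0.003], [-0.006, -0.003, -1.0]]
wrist_force: [-3.2, 0.2, 9.5]
opening: 0.0004
```

send_rows(plan=[[[0,0,0.085,0,0,0],[0,0,0.085,0,0,0]]])

```text
clock: 16.47
eef_pos: [0.4799, 0.1287, 0.0492]
eef_rot: [[-1.0, 0.002, 0.007], [0.002, 1.0, -0.003], [-0.007, -0.003, -1.0]]
wrist_force: [-2.8, -0.1, 9.9]
opening: 0.0004
```

send_rows(plan=[[[0,0,0.1,0,0,0],[0,0,0.11,0,0,0]]])

```text
clock: 16.63
eef_pos: [0.4799, 0.1288, 0.049]
eef_rot: [[-1.0, 0.002, 0.008], [0.002, 1.0, -0.003], [-0.008, -0.003, -1.0]]
wrist_force: [-4.0, -1.0, 12.7]
opening: -0.0001
```

send_rows(plan=[[[0,0,0.125,0,0,0],[0,0,0.125,0,0,0]]])

```text
clock: 16.8
eef_pos: [0.4799, 0.1288, 0.0488]
eef_rot: [[-1.0, 0.002, 0.008], [0.002, 1.0, -0.003], [-0.008, -0.003, -1.0]]
wrist_force: [-4.0, -0.0, 14.6]
opening: 0.0002
```

Bitten at about 14 N. Now the rim: first the +x side.

send_rows(plan=[[[0,0,-0.8,0,0.008,0],[0,0,-0.8,0,0,0],[-1.25,0,0,0,0,0],[-1.25,0,0,0,0,0],[0,0,0,0,0,0]]])

```text
clock: 17.22
eef_pos: [0.5055, 0.1289, 0.0671]
eef_rot: [[-1.0, 0.002, 0.002], [0.002, 1.0, -0.003], [-0.002, -0.003, -1.0]]
wrist_force: [0.6, -0.3, -0.2]
opening: -0.0002
```

```bash
python3 g.py .505 .1285 .0562 90
```

```text
t 17.22 p [505.46 128.87  67.15] yaw_y deg 89.91 F [ 0.6 -0.3 -0.2] op -0.2 turn to do [-0.003   0.002  -0.0016]
to target, tool cm [ 0.048 -0.034  1.095]
```

send_rows(plan=[[[0.04,0,0.5,0,0,0],[0,0,0.4,0,0,0],[0,0,0.1,0,0,0],[0,0,0.1,0,0,0]]])

```text
clock: 17.55
eef_pos: [0.5043, 0.1289, 0.0555]
eef_rot: [[-1.0, 0.002, 0.003], [0.002, 1.0, -0.003], [-0.003, -0.003, -1.0]]
wrist_force: [0.8, 0.3, 8.5]
opening: 0.0
```

send_rows(plan=[[[0,0,0.1,0,0,0],[0,0,0.12,0,0,0]]])

```text
clock: 17.72
eef_pos: [0.5051, 0.1289, 0.0545]
eef_rot: [[-1.0, 0.001, 0.005], [0.001, 1.0, -0.003], [-0.005, -0.003, -1.0]]
wrist_force: [0.2, -0.6, 9.9]
opening: -0.0002
```

send_rows(plan=[[[0,0,0.13,0,0,0],[0,0,0.13,0,0,0]]])

```text
clock: 17.88
eef_pos: [0.5056, 0.1289, 0.0537]
eef_rot: [[-1.0, 0.001, 0.008], [0.001, 1.0, -0.003], [-0.008, -0.003, -1.0]]
wrist_force: [-1.8, -0.2, 9.8]
opening: 0.0001
```

send_rows(plan=[[[0,0,-0.5,0,0.005,0],[0,0,-0.6,0,0,0],[1.7,0,0,0,0,0],[1.7,0,0,0,0,0],[1.6,0,0,0,0,0],[0,0,0,0,0,0]]])

```text
clock: 18.38
eef_pos: [0.4522, 0.129, 0.0658]
eef_rot: [[-1.0, 0.001, 0.001], [0.001, 1.0, -0.003], [-0.001, -0.003, -1.0]]
wrist_force: [-0.1, -1.0, -0.3]
opening: 0.0002
```

```bash
python3 g.py .4545 .1285 .0562 90; python3 - <<'E'
from h import *
b,V=cap("side")
m=circ(V,(.478,.127),.0275,.06,.078); p=V[m]
A=np.c_[p[:,0]-.478,p[:,1]-.127,np.ones(len(p))]
# recess floor plane: inner points
i=np.hypot(A[:,0],A[:,1])<.017
print(i.sum(),np.linalg.lstsq(A[i],p[i,2],rcond=None)[0])
E
```

```text
t 18.38 p [452.21 128.95  65.83] yaw_y deg 89.92 F [-0.1 -1.  -0.3] op 0.2 turn to do [-0.0033  0.0009 -0.0014]
to target, tool cm [-0.228 -0.042  0.963]
66 [-0.05359841 -0.05808103  0.06478945]
```

send_rows(plan=[[[-0.22,-0.04,0.4,0,0,0],[0,0,0.3,0,0,0],[0,0,0.12,0,0,0],[0,0,0.12,0,0,0]]])

```text
clock: 18.77
eef_pos: [0.4609, 0.1287, 0.057]
eef_rot: [[-1.0, 0.002, 0.008], [0.002, 1.0, -0.003], [-0.008, -0.003, -1.0]]
wrist_force: [-0.1, 0.1, -0.3]
opening: -0.0001
```

send_rows(plan=[[[0,0,0.12,0,0,0],[0,0,0.13,0,0,0]]])

```text
clock: 18.93
eef_pos: [0.4602, 0.1287, 0.0548]
eef_rot: [[-1.0, 0.002, 0.005], [0.002, 1.0, -0.003], [-0.005, -0.003, -1.0]]
wrist_force: [-6.0, 0.1, 15.8]
opening: -0.0003
```

send_rows(plan=[[[0,0,0.13,0,0,0],[0,0,0.13,0,0,0]]])

```text
clock: 19.1
eef_pos: [0.4596, 0.1288, 0.0536]
eef_rot: [[-1.0, 0.002, 0.003], [0.002, 1.0, -0.002], [-0.003, -0.002, -1.0]]
wrist_force: [-5.1, -0.3, 16.7]
opening: 0.0002
```

send_rows(plan=[[[0,0,0.13,0,0,0],[0,0,0.13,0,0,0]]])

```text
clock: 19.27
eef_pos: [0.4592, 0.1288, 0.053]
eef_rot: [[-1.0, 0.002, 0.002], [0.002, 1.0, -0.003], [-0.002, -0.003, -1.0]]
wrist_force: [-6.0, -0.1, 16.8]
opening: 0.0
```

```bash
cat > tilt.py <<'E'
from h import *
b,V=cap("side")
def pl(m):
    p=V[m]; A=np.c_[p[:,0]-.478,p[:,1]-.127,np.ones(len(p))]
    for k in range(3):
        s=np.linalg.lstsq(A,p[:,2],rcond=None)[0]; r=abs(p[:,2]-A@s); o=r<max(.0015,2*r.std()); A=A[o];p=p[o]
    return s
m=circ(V,(.478,.127),.0165,.045,.078); print("floor n",m.sum(),"slope deg x,y",np.degrees(pl(m)[:2]).round(1),"z",pl(m)[2].round(4))
m=(abs(V[...,0]-.478)<.04)&(abs(V[...,1]-.127)<.04)&~circ(V,(.478,.127),.034,0,1)&(V[...,2]>.047)&(V[...,2]<.06)
print("face n",m.sum(),np.degrees(pl(m)[:2]).round(1),"z",pl(m)[2].round(4))
E
python3 tilt.py; python3 g.py .505 .1285 .0545 90
```

```text
floor n 60 slope deg x,y [-1.2 -2.7] z 0.0635
face n 225 [0.1 0.1] z 0.054
t 19.32 p [459.16 128.76  52.87] yaw_y deg 89.89 F [-5.2 -0.7 13.4] op -0.1 turn to do [-0.0025  0.002  -0.0019]
to target, tool cm [-4.585 -0.018 -0.153]
```

send_rows(plan=[[[0,0,0.14,0,0,0],[0,0,0.14,0,0,0],[0,0,0.14,0,0,0]]])

```text
clock: 19.57
eef_pos: [0.4587, 0.1288, 0.0519]
eef_rot: [[-1.0, 0.002, 0.001], [0.002, 1.0, -0.003], [-0.001, -0.003, -1.0]]
wrist_force: [-6.4, -0.8, 16.9]
opening: 0.0002
```

send_rows(plan=[[[0,0,-0.6,0,0,0],[0,0,-0.6,0,0,0],[-1.6,0,0,0,0,0],[-1.6,0,0,0,0,0],[-1.4,0,0,0,0,0],[0,0,0,0,0,0],[0,0,0,0,0,0]]])

```text
clock: 20.15
eef_pos: [0.5076, 0.1287, 0.0657]
eef_rot: [[-1.0, 0.002, 0.002], [0.002, 1.0, -0.002], [-0.002, -0.002, -1.0]]
wrist_force: [-0.3, -0.2, -0.1]
opening: -0.0001
```

```bash
python3 tilt.py; python3 g.py .505 .1285 .0545 90
```

```text
floor n 76 slope deg x,y [ 0.4 -0.7] z 0.0629
face n 226 [ 0.3 -0.1] z 0.0543
t 20.2 p [507.74 128.67  65.82] yaw_y deg 89.89 F [-0.8  0.7 -0.2] op 0.4 turn to do [-0.0024  0.0024 -0.002 ]
to target, tool cm [ 0.277 -0.014  1.132]
```

Tilt is about 0.5° with roughly 5.6 mm left. Next the +x side.

send_rows(plan=[[[0.15,0,0.3,0,0,0],[0.05,0,0.5,0,0,0],[0,0,0.3,0,0,0],[0,0,0.12,0,0,0],[0,0,0.13,0,0,0]]])

```text
clock: 20.62
eef_pos: [0.5043, 0.1286, 0.0529]
eef_rot: [[-1.0, 0.001, 0.004], [0.001, 1.0, -0.003], [-0.004, -0.003, -1.0]]
wrist_force: [-1.4, -0.7, 13.3]
opening: 0.0003
```

send_rows(plan=[[[0,0,0.13,0,0,0],[0,0,0.13,0,0,0]]])

```text
clock: 20.78
eef_pos: [0.5046, 0.1286, 0.0523]
eef_rot: [[-1.0, 0.001, 0.007], [0.001, 1.0, -0.003], [-0.007, -0.003, -1.0]]
wrist_force: [-1.4, 0.3, 13.2]
opening: -0.0001
```

send_rows(plan=[[[0,0,0.13,0,0,0],[0,0,0.13,0,0,0]]])

```text
clock: 20.95
eef_pos: [0.5048, 0.1286, 0.052]
eef_rot: [[-1.0, 0.001, 0.009], [0.001, 1.0, -0.004], [-0.009, -0.004, -1.0]]
wrist_force: [-2.7, -1.1, 13.6]
opening: -0.0
```

send_rows(plan=[[[0,0,0.16,0,0.005,0],[0,0,0.16,0,0,0]]])

```text
clock: 21.12
eef_pos: [0.5051, 0.1286, 0.0514]
eef_rot: [[-1.0, 0.0, 0.007], [0.0, 1.0, -0.004], [-0.007, -0.004, -1.0]]
wrist_force: [-4.2, -0.0, 14.0]
opening: -0.0001
```

send_rows(plan=[[[0,0,0.16,0,0,0],[0,0,0.16,0,0,0]]])

```text
clock: 21.28
eef_pos: [0.5055, 0.1286, 0.0509]
eef_rot: [[-1.0, 0.0, 0.009], [0.0, 1.0, -0.004], [-0.009, -0.004, -1.0]]
wrist_force: [-3.1, 0.3, 14.5]
opening: 0.0006
```

send_rows(plan=[[[0,0,0.16,0,0.009,0],[0,0,0.16,0,0,0],[0,0,0.16,0,0,0]]])

```text
clock: 21.53
eef_pos: [0.5057, 0.1287, 0.0501]
eef_rot: [[-1.0, -0.0, 0.004], [-0.0, 1.0, -0.005], [-0.004, -0.005, -1.0]]
wrist_force: [-4.1, -0.2, 14.8]
opening: -0.0001
```

send_rows(plan=[[[0,0,-0.6,0,0.008,0],[0,0,-0.6,0,0,0],[1.7,0,0,0,0,0],[1.7,0,0,0,0,0],[1.6,0,0,0,0,0],[0,0,0,0,0,0],[0,0,0,0,0,0]]])

```text
clock: 22.12
eef_pos: [0.4522, 0.1288, 0.0629]
eef_rot: [[-1.0, -0.001, -0.004], [-0.001, 1.0, -0.005], [0.004, -0.005, -1.0]]
wrist_force: [-0.5, -0.1, 0.7]
opening: 0.0003
```

```bash
python3 tilt.py; python3 g.py .4545 .1285 .052 90
```

```text
floor n 66 slope deg x,y [-2.2 -2.1] z 0.0616
face n 235 [-0.1  0.2] z 0.0539
t 22.17 p [451.91 128.73  62.73] yaw_y deg 90.05 F [-0.8 -0.3 -0.5] op -0.1 turn to do [-0.0049 -0.0048  0.0009]
to target, tool cm [-0.264 -0.018  1.071]
```

send_rows(plan=[[[-0.1,0,0.3,0,0,0],[0,0,0.4,0,0,0],[0,0,0.15,0,0,0],[0,0,0.14,0,0,0],[0,0,0.14,0,0,0]]])

```text
clock: 22.58
eef_pos: [0.4556, 0.1288, 0.0511]
eef_rot: [[-1.0, -0.0, -0.004], [-0.0, 1.0, -0.004], [0.004, -0.004, -1.0]]
wrist_force: [-7.5, -0.2, 17.1]
opening: 0.0001
```

send_rows(plan=[[[0,0,0.14,0,0,0],[0,0,0.14,0,0,0]]])

```text
clock: 22.75
eef_pos: [0.4549, 0.1288, 0.0494]
eef_rot: [[-1.0, -0.0, -0.006], [-0.0, 1.0, -0.004], [0.006, -0.004, -1.0]]
wrist_force: [-5.2, -0.2, 16.6]
opening: -0.0
```

send_rows(plan=[[[0,0,0.15,0,0,0],[0,0,0.15,0,0,0]]])

```text
clock: 22.92
eef_pos: [0.4544, 0.1288, 0.0483]
eef_rot: [[-1.0, -0.001, -0.007], [-0.001, 1.0, -0.004], [0.007, -0.004, -1.0]]
wrist_force: [-7.0, 0.4, 17.5]
opening: -0.0001
```

send_rows(plan=[[[0,0,-0.6,0,-0.007,0],[0,0,-0.6,0,0,0],[-1.6,0,0,0,0,0],[-1.6,0,0,0,0,0],[-1.5,0,0,0,0,0],[0,0,0,0,0,0],[0,0,0,0,0,0]]])

```text
clock: 23.5
eef_pos: [0.5038, 0.1288, 0.0616]
eef_rot: [[-1.0, -0.0, 0.001], [-0.0, 1.0, -0.004], [-0.001, -0.004, -1.0]]
wrist_force: [-0.4, -0.0, 0.3]
opening: -0.0
```

```bash
python3 tilt.py; python3 g.py .505 .1285 .050 90
```

```text
floor n 70 slope deg x,y [ 2.3 -4.7] z 0.0592
face n 232 [0.1 0.5] z 0.0542
t 23.55 p [503.98 128.78  61.68] yaw_y deg 90.02 F [0.6 0.  0.5] op -0.1 turn to do [-0.0045  0.0012  0.0004]
to target, tool cm [-0.1   -0.023  1.168]
```

```bash
cat > tilt.py <<'E'
from h import *
Vs=[cap("side")[1] for _ in range(6)]
V=np.nanmean(Vs,0)
def pl(m):
    p=V[m]; A=np.c_[p[:,0]-.478,p[:,1]-.127,np.ones(len(p))]
    for k in range(3):
        s=np.linalg.lstsq(A,p[:,2],rcond=None)[0]; r=abs(p[:,2]-A@s); o=r<max(.001,2*r.std()); A=A[o];p=p[o]
    return s,len(p),r.std()
for R in (.0145,.0165):
    m=circ(V,(.478,.127),R,.045,.078); s,n,e=pl(m); print("floor n",n,"slope deg x,y",np.degrees(s[:2]).round(1),"z",s[2].round(4),e.round(5))
m=(abs(V[...,0]-.478)<.04)&(abs(V[...,1]-.127)<.04)&~circ(V,(.478,.127),.034,0,1)&(V[...,2]>.047)&(V[...,2]<.06)
s,n,e=pl(m); print("face n",n,np.degrees(s[:2]).round(1),"z",s[2].round(4),e.round(5))
E
python3 tilt.py
```

```text
floor n 58 slope deg x,y [2.2 1. ] z 0.0589 0.00024
floor n 72 slope deg x,y [ 2.4 -0.4] z 0.0589 0.00025
face n 225 [-0.  -0.1] z 0.0541 0.00024
```

Averaged readings show the cup level about y, 2.3° about x with the −x side low, and 1.8 mm left at the centre. Pushing +x.

send_rows(plan=[[[-0.05,0,0.4,0,0,0],[0,0,0.4,0,0,0],[0,0,0.15,0,0,0],[0,0,0.14,0,0,0],[0,0,0.14,0,0,0]]])

```text
clock: 24.27
eef_pos: [0.5036, 0.129, 0.0495]
eef_rot: [[-1.0, -0.001, 0.002], [-0.001, 1.0, -0.004], [-0.002, -0.004, -1.0]]
wrist_force: [-2.4, -1.3, 15.2]
opening: 0.0
```

send_rows(plan=[[[0,0,0.15,0,0,0],[0,0,0.16,0,0,0],[0,0,0.16,0,0,0]]])

```text
clock: 24.52
eef_pos: [0.5044, 0.129, 0.0479]
eef_rot: [[-1.0, -0.001, 0.005], [-0.001, 1.0, -0.005], [-0.005, -0.005, -1.0]]
wrist_force: [-4.8, -0.2, 14.1]
opening: -0.0005
```

send_rows(plan=[[[0,0,0.16,0,0.008,0],[0,0,0.16,0,0,0],[0,0,0.16,0,0,0]]])

```text
clock: 24.77
eef_pos: [0.5045, 0.129, 0.0474]
eef_rot: [[-1.0, -0.002, -0.002], [-0.002, 1.0, -0.005], [0.002, -0.005, -1.0]]
wrist_force: [-5.9, -0.9, 17.8]
opening: -0.0001
```

send_rows(plan=[[[0,0,-0.6,0,-0.002,0],[0,0,-0.6,0,0,0],[1.7,0,0,0,0,0],[1.7,0,0,0,0,0],[1.5,0,0,0,0,0],[0,0,0,0,0,0],[0,0,0,0,0,0]]])

```text
clock: 25.35
eef_pos: [0.456, 0.129, 0.0616]
eef_rot: [[-1.0, -0.001, 0.004], [-0.001, 1.0, -0.005], [-0.004, -0.005, -1.0]]
wrist_force: [0.5, -0.6, -0.2]
opening: 0.0001
```

```bash
python3 tilt.py; python3 g.py .4545 .1285 .048 90
```

```text
floor n 59 slope deg x,y [-1.4 -0.7] z 0.0578 0.00026
floor n 67 slope deg x,y [-1.4 -0.9] z 0.0578 0.00025
face n 225 [ 0.1 -0.1] z 0.054 0.00025
t 25.65 p [456.37 128.95  61.25] yaw_y deg 90.06 F [-0.8  0.3  0.9] op 0.1 turn to do [-0.0047  0.0033  0.001 ]
to target, tool cm [ 0.191 -0.039  1.324]
```

send_rows(plan=[[[0.1,0,0.45,0,0,0],[0,0,0.45,0,0,0],[0,0,0.15,0,0,0],[0,0,0.14,0,0,0],[0,0,0.14,0,0,0]]])

```text
clock: 26.07
eef_pos: [0.4564, 0.1288, 0.0473]
eef_rot: [[-1.0, -0.001, 0.003], [-0.001, 1.0, -0.005], [-0.003, -0.005, -1.0]]
wrist_force: [-6.9, -1.2, 25.4]
opening: -0.0001
```

send_rows(plan=[[[0,0,0.14,0,0,0],[0,0,0.15,0,0,0]]])

```text
clock: 26.23
eef_pos: [0.4564, 0.1288, 0.0473]
eef_rot: [[-1.0, -0.001, 0.004], [-0.001, 1.0, -0.005], [-0.004, -0.005, -1.0]]
wrist_force: [-6.6, -1.1, 23.5]
opening: 0.0
```

send_rows(plan=[[[0,0,0.15,0,0,0],[0,0,0.15,0,0,0]]])

```text
clock: 26.4
eef_pos: [0.4565, 0.1288, 0.0474]
eef_rot: [[-1.0, -0.001, 0.005], [-0.001, 1.0, -0.005], [-0.005, -0.005, -1.0]]
wrist_force: [-6.4, -1.6, 18.9]
opening: 0.0004
```

The −x side meets a hard stop. Going to +x.

send_rows(plan=[[[0,0,-0.6,0,0.004,0],[0,0,-0.6,0,0,0],[-1.6,0,0,0,0,0],[-1.6,0,0,0,0,0],[-1.6,0,0,0,0,0],[0,0,0,0,0,0],[0,0,0,0,0,0]]])

```text
clock: 26.98
eef_pos: [0.5054, 0.1291, 0.0611]
eef_rot: [[-1.0, -0.002, 0.001], [-0.002, 1.0, -0.005], [-0.001, -0.005, -1.0]]
wrist_force: [-0.8, 0.3, -0.1]
opening: 0.0002
```

```bash
python3 tilt.py; python3 g.py .505 .1285 .048 90
```

```text
floor n 62 slope deg x,y [-0.3 -1. ] z 0.0573 0.00027
floor n 72 slope deg x,y [-0. -1.] z 0.0573 0.00027
face n 233 [0. 0.] z 0.0541 0.00024
t 27.28 p [504.7  129.14  61.26] yaw_y deg 90.11 F [ 0.2 -1.2  0.7] op 0.3 turn to do [-0.0051  0.0008  0.0019]
to target, tool cm [-0.028 -0.057  1.326]
```

send_rows(plan=[[[0,-0.05,0.45,0,0,0],[0,0,0.45,0,0,0],[0,0,0.15,0,0,0],[0,0,0.13,0,0,0],[0,0,0.15,0,0,0],[0,0,0.16,0,0,0]]])

```text
clock: 27.78
eef_pos: [0.5036, 0.1286, 0.0472]
eef_rot: [[-1.0, -0.002, 0.001], [-0.002, 1.0, -0.005], [-0.001, -0.005, -1.0]]
wrist_force: [-8.3, -1.8, 31.3]
opening: 0.0001
```

send_rows(plan=[[[0,0,0.17,0,0,0],[0,0,0.18,0,0,0]]])

```text
clock: 27.95
eef_pos: [0.5036, 0.1286, 0.0474]
eef_rot: [[-1.0, -0.003, 0.002], [-0.003, 1.0, -0.006], [-0.002, -0.006, -1.0]]
wrist_force: [-5.3, -0.7, 18.5]
opening: -0.0001
```

send_rows(plan=[[[0,0,-0.6,0,0.004,0],[0,0,-0.6,0,0,0],[1.3,-1.3,0,0,0,0],[1.2,-1.3,0,0,0,0],[0,0,0,0,0,0],[0,0,0,0,0,0]]])

```text
clock: 28.45
eef_pos: [0.4798, 0.1025, 0.062]
eef_rot: [[-1.0, -0.004, 0.002], [-0.004, 1.0, -0.005], [-0.002, -0.005, -1.0]]
wrist_force: [0.1, 0.3, 0.1]
opening: -0.0001
```

```bash
python3 g.py .480 .1035 .048 90
```

```text
t 28.45 p [479.84 102.49  61.99] yaw_y deg 90.21 F [0.1 0.3 0.1] op -0.1 turn to do [-0.0049  0.0019  0.0037]
to target, tool cm [-0.013  0.108  1.399]
```

send_rows(plan=[[[0,0.05,0.45,0,0,0],[0,0,0.45,0,0,0],[0,0,0.2,0,0,0],[0,0,0.08,0,0,0],[0,0,0.1,0,0,0],[0,0,0.1,0,0,0]]])

```text
clock: 28.95
eef_pos: [0.4823, 0.1045, 0.0473]
eef_rot: [[-1.0, -0.005, 0.003], [-0.005, 1.0, -0.005], [-0.003, -0.005, -1.0]]
wrist_force: [-7.0, -2.7, 25.9]
opening: 0.0001
```

send_rows(plan=[[[0,0,0.12,0,0,0],[0,0,0.13,0,0,0],[0,0,0.14,0,0,0]]])

```text
clock: 29.2
eef_pos: [0.4823, 0.1045, 0.0474]
eef_rot: [[-1.0, -0.006, 0.004], [-0.006, 1.0, -0.006], [-0.004, -0.006, -1.0]]
wrist_force: [-5.9, -1.7, 16.9]
opening: -0.0001
```

The −y side is at a hard stop too, at the same height. Now +y.

send_rows(plan=[[[0,0,-0.6,0,0.004,0.005],[0,0,-0.6,0,0,0],[0.1,1.6,0,0,0,0],[0,1.6,0,0,0,0],[0,1.6,0,0,0,0],[0,0,0,0,0,0],[0,0,0,0,0,0]]])

```text
clock: 29.78
eef_pos: [0.4834, 0.1545, 0.0618]
eef_rot: [[-1.0, 0.0, 0.003], [-0.0, 1.0, -0.006], [-0.003, -0.006, -1.0]]
wrist_force: [-0.8, -0.0, -0.3]
opening: 0.0001
```

```bash
python3 tilt.py; python3 g.py .480 .1535 .048 90
```

```text
floor n 57 slope deg x,y [ 0.9 -0.8] z 0.0571 0.00026
floor n 66 slope deg x,y [ 0.4 -0.8] z 0.0571 0.00026
face n 237 [0.2 0. ] z 0.0541 0.00024
t 30.08 p [483.2  153.52  61.68] yaw_y deg 89.87 F [ 0.  -0.3  0.1] op 0.1 turn to do [-0.0058  0.0025 -0.0023]
to target, tool cm [0.323 0.005 1.367]
```

send_rows(plan=[[[0.2,0,0.45,0,0,0],[0,0,0.45,0,0,0],[0,0,0.15,0,0,0],[0,0,0.08,0,0,0],[0,0,0.1,0,0,0],[0,0,0.12,0,0,0]]])

```text
clock: 30.58
eef_pos: [0.4809, 0.152, 0.0474]
eef_rot: [[-1.0, 0.005, 0.002], [0.005, 1.0, -0.006], [-0.002, -0.006, -1.0]]
wrist_force: [-5.8, -1.1, 24.7]
opening: -0.0
```

send_rows(plan=[[[0,0,0.13,0,0,0],[0,0,0.15,0,0,0],[0,0,0.16,0,0,0]]])

```text
clock: 30.83
eef_pos: [0.4809, 0.152, 0.0474]
eef_rot: [[-1.0, 0.004, 0.003], [0.004, 1.0, -0.006], [-0.003, -0.006, -1.0]]
wrist_force: [-5.8, -1.2, 18.3]
opening: -0.0
```

send_rows(plan=[[[0,0,-1,0,0,0],[0,0,-3,0,0,0],[0,0,-4,0,0,0],[0,3,-3,0,0,0],[0,4,0,0,0,0],[0,3,0,0,0,0],[0,0,0,0,0,0],[0,0,0,0,0,0]]])

```text
clock: 31.5
eef_pos: [0.4818, 0.2563, 0.1639]
eef_rot: [[-1.0, 0.008, 0.006], [0.008, 1.0, -0.004], [-0.006, -0.004, -1.0]]
wrist_force: [0.4, -1.6, 1.5]
opening: 0.0002
```

```bash
python3 tilt.py; python3 - <<'E'
from h import *
b,_=cap("side"); a,_=cap("top")
f=lambda i,x,y:cv2.resize(i[y:y+90,x:x+80],None,fx=5,fy=5,interpolation=cv2.INTER_CUBIC)
save("s6.png",np.hstack([f(b["img"],200,160),f(a["img"],240,215)]))
E
```

```text
floor n 64 slope deg x,y [0.5 0.1] z 0.057 0.00024
floor n 72 slope deg x,y [0.4 0.1] z 0.057 0.00022
face n 237 [-0.1  0. ] z 0.0541 0.00025
```

View pics/s6.png

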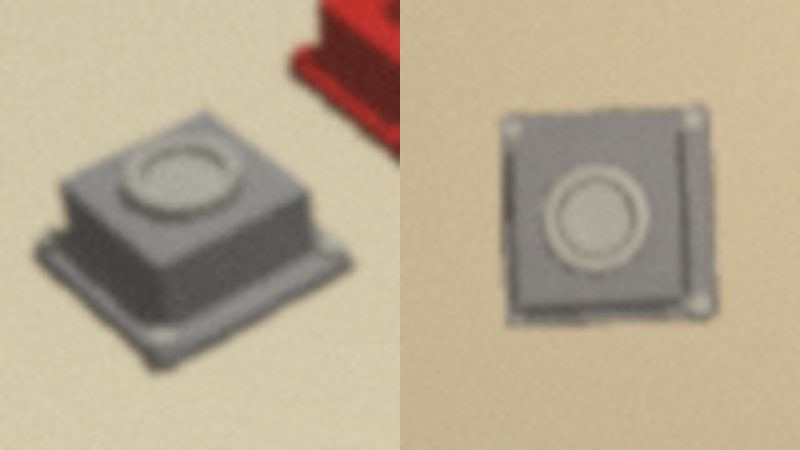

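The cup (side (180,178), top (598,217)) lies flat on the housing. Its recess floor is 2.9 mm above the face against 3 nominal, tilt is 0.5° or less, and all four sides stopped hard at the same height. Handing in.

```bash
python3 -c "
from cell import workorder
print(workorder.close_job())"
```

```text
the job is handed in; nothing more can be done
None
```

The larger steel cup is seated in the grey housing and the job is handed in at about 32 s; the hand-in gives no verdict. I set the cup in the mouth of the bore and let go. With the closed fingertips I gave one centred push of up to about 15 N in the recess to make it bite. Then I pushed it down in small steps, alternating between the +x and −x sides of the rim, and finished with +y and −y.

**Last checks**
- **Hard stop:** all four sides stopped at the same tool height, 47.3–47.4 mm.
- **Height:** the recess floor is 2.9 mm above the housing face, against 3.0 nominal when home.
- **Tilt:** it measured 0.5° or less at the end. The most measured with averaged images on the way in was about 2.4°.
- **Final picture:** the rim lies flat on the face. The robot is well clear, and the wrench, bowl and jar were not touched.

**Force readings**
- They were taken only at the end of each move. On the way in they stayed at about 19 N or less.
- When sides met the stop they read about 26, 32, 27 and 25 N in total, under the 45 N limit. Three of those sides still had up to about 1.5 mm to go when the push began, so the 25 N limit may have been just passed as they landed.

**What failed or disagreed**
- **Tool height:** the fingertips were about 17–18 mm above the reported TCP, not 22 mm below it. My first grasp therefore closed above the cup without disturbing it, and I worked from the measured offset after that.
- **Tilt readings:** single-image tilt about y was noisy, as far off as −4.7°. Averaging six images put it between −1° and +1°.

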